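Lay a tube on a slant rack against its flip stop

TASK

Flip the stop flag of the slant rack fully down across the foot of the sloping rails. Then take the capped tube from its level rest and, tip downhill and cap uphill, lay it along the two sloping rails about a centimetre short of the flag; before letting go of it, slide it gently down the rails until its tip presses lightly on the flag. Leave it lying there, let go, and do not knock the petri dish, bottles, beaker or timer about.

Things in the scene. Friction and masses are not known exactly. Their poses are not given: they have to be found in the camera images.
- slant_rack: Fixed white slant rack, base plate 150 x 100 x 9 mm. Origin: centre of the underside; x points, seen from above, uphill along the rails (roughly away from the robot), z up. Uprights under the rails on its middle line; two slim posts carry the flag's hinge (at +y) and its rubber rest (at -y); otherwise the sides of the rails are free down to the plate.
- rails: Two steel rails fixed on the rack: bars of 6 mm diameter at y = -8 and +8 mm, x = 3 to 95 mm, bar centres at z = 0, a 15 mm wide dark spine beneath. Origin midway between the bars at the lower end, 70 mm above the worktop. x uphill along the bars (30 degrees above level), y level across, z square to the slope. A tube lying on them has its axis at y = 0, z = 15 mm. Uphill face of the lowered flag: x = -0.5 mm.
- stop_flag (a joint): Flag angle (rad): 0 = fully down across the rails' foot, on its rest; 1.57 = standing square to the slope; up to 2.1 = leaning outward to +y of the rails. Starts at 1.6 to 2.0. The stiff hinge (0.04 N m friction, about 1 N at the tab) holds it at any angle. Push its outer face (+y face while it stands) inward and follow it down.
- flag_hinge (a point): Point on the hinge axis at the middle of the flag's thickness: (-3.5, 33, 15) mm in the rails' frame; axis along the rails' x. The flag is an aluminium bar 6 mm thick (along rails' x), 14 mm wide, 76 mm long from the hinge, pointing to -y of the rails when down. Two steel cheeks 12 mm wide enclose the hinge and end 6 mm above its axis.
- flag_tab (a point): Point on the middle line of the stop flag, 60 mm from its hinge axis, near its free end (which has a slightly thicker tab, 10 mm). The flag's faces are 7 mm to either side of this point, in the direction it swings.
- tube_rest: Fixed low white rest, base plate 100 x 70 mm, with two level steel bars of 6 mm diameter at y = -8 and +8 mm, 90 mm long along its x, bar centres 25 mm above the worktop. Origin: centre of the underside; z up. The tube starts on these bars. Beside the bars it is free down to the plate's top, 9 mm above the worktop.
- tube_center (a point): Centre of the tube, half-way along its axis: a plastic 50 ml tube, body 28 mm in diameter, 115 mm long over all, screw cap 34 mm in diameter on the last 13 mm, tapered tip at the other end; 0.04 to 0.085 kg, rigid. Its z axis runs from tip to cap. Starts level on the rest, 40 mm above the worktop, cap away from the robot. Grip it across the body.
- tube_tip (a point): The end of the tube's tip on its axis, 57.5 mm from the centre; axes as the tube's centre.
- tube: The same tube; origin at its tip.
- petri_a: Bystander: a shut petri dish, 61 mm across, 12 mm high, between the rack and the rest. Origin: centre of the underside.
- dropper_bottle: Bystander: a small bottle with a slim cap, 34 mm across, 78 mm high, beyond and between the rack and the rest. Origin: centre of the underside.
- beaker: Bystander: an empty plastic beaker, 59 mm across, 70 mm high. Origin: centre of the underside.
- amber_bottle: Bystander: a capped bottle, 58 mm across, 112 mm high. Origin: centre of the underside.
- timer: Bystander: a flat square timer, 66 x 66 mm, 19 mm high, lying on the worktop. Origin: centre of the underside.

How it is judged:
On the way, in this order (a step that is already met when the one before it is completed fails the run):
1. the stop flag is fully down across the rails' foot (within 0.08 rad) (value of joint stop_flag below 0.08 rad), for 0.2 s.
2. the tube lies along the rails, cap uphill, still held, its tip more than 3 mm and less than 50 mm short of the flag (value of joint stop_flag below 0.08 rad and angle between the z axis of tube_center and the x axis of rails, either way round below 0.1 rad and y of tube_center in the frame of rails between -0.005 and 0.005 m and z of tube_center in the frame of rails between 0.011 and 0.019 m and y of tube_tip in the frame of rails between -0.005 and 0.005 m and z of tube_tip in the frame of rails between 0.011 and 0.019 m and x of tube_tip in the frame of rails between 0.003 and 0.05 m and x of tube_center in the frame of rails above 0.05 m and contact force between tube and the fingers above 0.5 N and contact force between tube and rails above 0.1 N), for 0.1 s.
3. still held, the tube's tip presses on the flag with more than 0.5 N (contact force between tube and stop_flag above 0.5 N and contact force between tube and the fingers above 0.3 N and angle between the z axis of tube_center and the x axis of rails, either way round below 0.1 rad and y of tube_center in the frame of rails between -0.005 and 0.005 m and z of tube_center in the frame of rails between 0.011 and 0.019 m and y of tube_tip in the frame of rails between -0.005 and 0.005 m and z of tube_tip in the frame of rails between 0.011 and 0.019 m), for 0.04 s.
At the end, for the whole second after the job is handed in: The flag is down (within 0.08 rad); the tube lies along the rails (within 0.1 rad, its tip and centre within 5 mm sideways and 4 mm in height of the seated place), cap uphill, its tip within 3 mm of the flag's face, at rest and let go (value of joint stop_flag below 0.08 rad and angle between the z axis of tube_center and the x axis of rails, either way round below 0.1 rad and y of tube_center in the frame of rails between -0.005 and 0.005 m and z of tube_center in the frame of rails between 0.011 and 0.019 m and y of tube_tip in the frame of rails between -0.005 and 0.005 m and z of tube_tip in the frame of rails between 0.011 and 0.019 m and x of tube_tip in the frame of rails between -0.004 and 0.0025 m and x of tube_center in the frame of rails above 0.05 m and linear speed of tube below 0.02 m/s and contact force between tube and the fingers below 0.1 N); the robot touches nothing.
It fails at once if the tube is rammed against the flag with more than 40 N (contact force between tube and stop_flag above 40 N).
It fails at once if the petri dish, a bottle, the beaker or the timer is moved by more than 3 cm (distance of any of petri_a, dropper_bottle, beaker, amber_bottle, timer from where it was at the start of the episode above 0.03 m).
It also fails if it takes over 53 s, if anything falls off the work surface, if the arm or the gripper's body presses on something with over 40 N, if the wrist force passes 120 N, or if a joint passes its speed limit or range.

ROBOT

A 6-joint arm with a two-finger parallel gripper is mounted at the origin on a cart in front of the work surface, level with it; the furniture and walls round the work are solid. World frame = base frame: x ahead of the robot, y to its left, z up, the work surface at z = 0. Lengths are in m, angles in rad, forces in N, time in s.
With the tool pointing down it reaches from about 0.4 to 0.825 m from the base axis. Payload 7 kg.
Tool frame: the origin (TCP) lies at the very end of the fingers, on their centre line; the grasp point (between the pads) lies 19 mm behind it; y points along the fingers, z is the direction in which the jaws open and shut, and the axes are right-handed (so a half turn about y gives the same grasp; the last joint's range is limited). The gripper opens to 88 mm and grips with 3 to 60 N. Pads are 19 mm wide; open, the fingers measure 130 mm over their backs; the gripper's body (78 mm by 193 mm) begins 47 mm behind the grasp point.
Start: joints at [-1.017, 0.359, 0.012, 0, -1.224, -0.288], TCP at [0.177, -0.651, 0.227] pointing down, gripper open.
Joint ranges: [-3.07, 3.07], [-1.43, 2.12], [-1.02, 1.25], [-3.03, 1.67], [-3.05, -0], [-3.03, 3.03]. Speed limits (rad/s): [2.39, 2.39, 3.01, 3.14, 3.14, 3.14].

INTERFACE

Orientations are given as [roll, pitch, yaw] about the fixed x, y, z axes, in that order (R = Rz(yaw) Ry(pitch) Rx(roll)).
In Python, from station import get_state, grab_frame, job_done, regions_of gives the robot as it stands.
- The arm moves only by the tool drive_tool, never from a script. Its argument "rows" is a list of rows, each a list of 3 entries, a list of its own where there are three numbers: the shift along the world's x, y, z as a fraction of full scale, then the turn about the world's z as a fraction of full scale, then the opening, from 0 (shut) to 1 (fully open). A call has 1 to 12 rows; each row is the pose to reach, as a shift and turn from the pose commanded when the call began; what a row does not reach only later rows make up. Full scale, the value 1, is 30 cm for a shift and 90 degrees for a turn. A row lasts 1/10 s, in which the tool goes at most 50 mm and 8.59 degrees, less where a joint would pass 70% of its speed; a pose out of reach is approached as far as the arm can. A call with a number of a shift or a turn outside -1 to 1 is refused whole. A call with a gripper value outside its range is refused whole. The fingers move at their own pace and stop on an object; "newtons" is the grip in N (left out, the last holds). Time passes only in rows, so rows that repeat a pose let the fingers close. It gives the time, the measured TCP pose, the force and the opening at its end, in the units of the state.
- get_state(): the state, without advancing time (a new reading comes with each control period).
- grab_frame(name): name is "side" or "top"; returns a dict with "img" (420x560x3 uint8, blue, green, red), "fx", "fy", "cx", "cy" (pixels), "T" (4x4, takes a point from camera to world coordinates). Camera axes: x right, y down, z forward; pixel columns grow to the right and rows downward; lengths in m; the calibration is good to about 2 mm. A picture is of the moment at which its call begins. There is no depth.
- job_done(): hands the job in, once; it reports no verdict.
Trained networks look in a picture, given as the dict that the camera call returned (one of the last four; its "shot" number tells which), for a name from the list of things; names that differ only in an ending like _2 or _b are one class to them, and where a whole thing is asked for, a point or a joint stands for the part that bears it (a point fixed in the world has none). Each returns a list of dicts, best first, with "confidence" (0 to 1); they miss things now and then, are a little off and sometimes report something else, mostly with a low value. They report only what shows in the picture. A call takes as long as a camera call.
- regions_of(picture, thing): "pixels" (420x560 bool, what is visible of it) and "box" ([left, top, right, bottom] in pixels, round what is visible of it).
The state is a dict: "t": time; "q": joint angles; "qd": joint speeds; "joint_efforts": joint torques, N m; "eef_pos": TCP position; "ee_rot": TCP orientation; "force": force on the tool from outside, world axes, zero at the start; "moment": the same for the moment, N m; "width": finger opening in m.
Only numpy, scipy, OpenCV 4.12 (cv2) and the standard library are available. Lean on these libraries where they do the work, as an engineer would, in place of code of your own. Each camera call takes 0.05 s, during which the arm holds its last target. There are 200 camera calls.

## Working session

There is one attempt and no reset: what is moved stays moved. The work goes in short steps, Python scripts to look and compute and a tool call to move; the robot and the scene stay as the last step left them, time stands still between calls to the robot, and variables do not carry over. Pictures are saved under pics/ and viewed, about 8 in all and at most 12, crops included, and the job is handed in when it is done.

Besides the shell and the picture viewer there is one more tool, called after "Call:" by a JSON object that holds its "fn" and its "kwargs", one argument or row to a line. drive_tool: Moves the arm, as the interface text tells. Its arguments: {"type":"object","properties":{"rows":{"type":"array"},"newtons":{"type":"number"}},"required":["rows"]}

```bash
mkdir -p pics; ls; python3 - <<'E'
from station import *
import cv2,numpy as np,json
s=get_state(); print({k:np.round(v,3).tolist() for k,v in s.items()})
for n in("side","top"):
    f=grab_frame(n); cv2.imwrite(f"pics/{n}0.png",f["img"])
    print(n,f["fx"],f["cx"],f["cy"],np.round(f["T"],3).tolist())
    for th in["slant_rack","rails","stop_flag","tube_rest","tube","petri_a","dropper_bottle","beaker","amber_bottle","timer"]:
        r=regions_of(f,th); print(th,[(round(x["confidence"],2),x["box"],int(x["pixels"].sum())) for x in r[:2]])
E
```

```text
pics
{'t': 0.0, 'q': [-1.017, 0.359, 0.011, -0.0, -1.224, -0.288], 'qd': [-0.001, -0.001, -0.001, -0.003, 0.001, -0.0], 'joint_efforts': [0.0, -58.272, 29.305, 6.997, 0.007, -0.0], 'eef_pos': [0.177, -0.651, 0.226], 'ee_rot': [-1.569, 0.0, 0.266], 'force': [0.732, -1.194, 0.733], 'moment': [-0.022, 0.006, 0.014], 'width': 0.087}
side 415.8300563063566 282.355688761519 205.75630010052933 [[-0.865, -0.236, 0.443, 0.003], [-0.501, 0.411, -0.761, 0.87], [-0.003, -0.88, -0.474, 0.635], [0.0, 0.0, 0.0, 1.0]]
slant_rack [(0.56, [196.5, 212.9, 262.8, 279.7], 1988), (0.26, [341.5, 187.1, 365.4, 195.8], 227)]
rails [(0.86, [213.3, 215.2, 250.8, 247.5], 356), (0.65, [241.5, 198.3, 248.0, 224.4], 203)]
stop_flag []
tube_rest [(0.67, [275.2, 199.5, 309.7, 212.1], 293)]
tube [(0.55, [275.4, 185.6, 303.4, 204.5], 284), (0.41, [237.8, 198.3, 251.1, 228.8], 265)]
petri_a [(0.82, [309.9, 237.0, 331.8, 248.8], 246)]
dropper_bottle [(0.64, [125.5, 251.1, 158.5, 302.3], 1180), (0.53, [238.6, 199.1, 249.1, 225.4], 279)]
beaker [(0.72, [290.4, 157.1, 306.5, 181.4], 310)]
amber_bottle []
timer [(0.63, [341.5, 186.9, 366.4, 197.9], 267)]
top 492.36164257712136 284.39155174552803 217.37457717873983 [[0.009, -0.981, 0.194, 0.271], [-1.0, -0.008, 0.005, -0.008], [-0.003, -0.194, -0.981, 1.375], [0.0, 0.0, 0.0, 1.0]]
slant_rack [(0.61, [194.6, 181.9, 241.7, 236.3], 1920)]
rails [(0.82, [188.1, 178.4, 233.7, 230.1], 307)]
stop_flag []
tube_rest [(0.66, [329.4, 190.5, 356.9, 226.2], 521), (0.26, [190.2, 218.0, 206.6, 228.9], 84)]
tube [(0.91, [335.0, 183.8, 357.7, 222.5], 383)]
petri_a [(0.93, [275.5, 260.1, 295.6, 279.6], 366)]
dropper_bottle [(0.5, [278.4, 174.5, 291.2, 188.2], 146)]
beaker [(0.6, [405.9, 164.5, 427.1, 187.1], 446)]
amber_bottle [(0.76, [137.0, 160.8, 163.9, 186.0], 520)]
timer [(0.83, [401.9, 245.1, 424.7, 273.2], 583), (0.63, [405.1, 163.5, 426.9, 188.0], 421)]
```

```bash
python3 - <<'E'
import cv2
a=cv2.imread("pics/top0.png")[150:290,120:440]; b=cv2.imread("pics/side0.png")[140:310,120:400]
cv2.imwrite("pics/t.png",cv2.resize(a,None,fx=2.5,fy=2.5,interpolation=cv2.INTER_CUBIC)); cv2.imwrite("pics/s.png",cv2.resize(b,None,fx=2.8,fy=2.8,interpolation=cv2.INTER_CUBIC))
E
```

```text
(no output)
```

View pics/t.png

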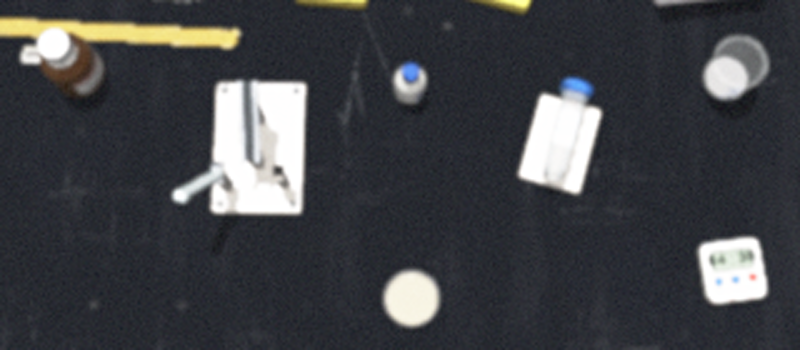

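View pics/s.png

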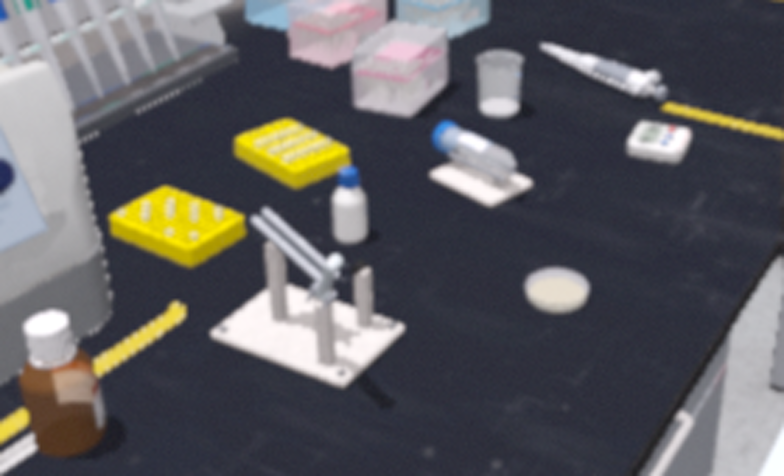

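```bash
cat > h.py <<'E'
import cv2,numpy as np
from station import *
from scipy.optimize import minimize
def proj(f,P):
    P=np.atleast_2d(P); Ti=np.linalg.inv(f["T"]); c=P@Ti[:3,:3].T+Ti[:3,3]
    return np.c_[f["fx"]*c[:,0]/c[:,2]+f["cx"],f["fy"]*c[:,1]/c[:,2]+f["cy"]]
def ray(f,u,v,z):
    d=f["T"][:3,:3]@[(u-f["cx"])/f["fx"],(v-f["cy"])/f["fy"],1]; o=f["T"][:3,3]
    return o+d*(z-o[2])/d[2]
def Rz(a): return np.array([[np.cos(a),-np.sin(a),0],[np.sin(a),np.cos(a),0],[0,0,1]])
def box(lx,ly,z0,z1): return np.array([[sx*lx/2,sy*ly/2,z] for sx in(-1,1) for sy in(-1,1) for z in(z0,z1)])
def place(P,p): return P@Rz(p[2]).T+[p[0],p[1],0]
def sil(f,P,win,S=6):
    l,t,r,b=win; q=(proj(f,P)-[l,t]+.5)*S
    m=np.zeros(((b-t)*S,(r-l)*S),np.float32)
    h=cv2.convexHull(np.float32(q)); cv2.fillConvexPoly(m,np.int32(np.round(h*16)),1,cv2.LINE_8,4)
    return cv2.GaussianBlur(cv2.resize(m,(r-l,b-t),interpolation=cv2.INTER_AREA),(0,0),.7)
def fit(frames,P,p0,pad=5):
    wins=[]
    for f in frames:
        q=proj(f,place(P,p0)); wins.append((*(q.min(0)-pad).astype(int),*(q.max(0)+pad).astype(int)))
    def c(p):
        s=0
        for f,w in zip(frames,wins):
            g=np.minimum(f["img"][w[1]:w[3],w[0]:w[2]].astype(float).min(2),150)
            s-=np.corrcoef(g.ravel(),sil(f,place(P,p),w).ravel())[0,1]
        return s
    r=minimize(c,p0,method="Nelder-Mead",options=dict(initial_simplex=np.array(p0)+np.r_[np.zeros((1,3)),np.diag([.008,.008,.08])],xatol=1e-4,fatol=1e-5))
    return r.x,r.fun
E
python3 - <<'E'
from h import *
F=[grab_frame(n) for n in("top","side")]
Z=lambda x,y:ray(F[0],x/2.5+120,y/2.5+150,.009)
pl=box(.15,.1,0,.009); pr=box(.1,.07,0,.009)
c=Z(259,148); d=Z(560,143)
for P,p0,n in((pl,(c[0],c[1],0),"rack"),(pr,(d[0],d[1],-.2),"rest")):
    for fs in(F,F[:1],F[1:]): print(n,np.round(p0,3),*[np.round(v,4) for v in fit(fs,P,p0)])
for n,h in(("petri_a",.006),("dropper_bottle",.04),("beaker",.035),("amber_bottle",.056),("timer",.01)):
    r=regions_of(F[0],n)[0]; v,u=np.nonzero(r["pixels"]); print(n,np.round(ray(F[0],u.mean(),v.mean(),h),3))
for n in("rails","stop_flag","tube"):
  for f in F:
    for r in regions_of(f,n)[:2]: 
        print(n,f["shot"],round(r["confidence"],2),np.round(r["box"],1))
p,_=fit(F,pl,(c[0],c[1],0))
# overlays with rail hypotheses: rails lower end at rack x = -0.042
out=[]
for f,w in zip(F,((180,165,260,245),(185,190,275,285))):
    S=7; im=cv2.resize(f["img"][w[1]:w[3],w[0]:w[2]],None,fx=5,fy=6 if 0 else 5,interpolation=cv2.INTER_CUBIC)
    T=lambda P:np.int32((proj(f,place(np.atleast_2d(P),p))-[w[0],w[1]]+.5)*5)
    t=T(pl[[0,2,6,4]]); 
    cv2.polylines(im,[T(pl[[1,3,7,5]])],True,(0,0,255),1)
    for x0,col in((-.05,(0,255,0)),(-.035,(255,0,255))):
        for y in(-.008,.008):
            q=T([[x0+.003*.866,y,.07+.0015],[x0+.095*.866,y,.07+.0475]]); cv2.line(im,tuple(map(int,q[0])),tuple(map(int,q[1])),col,1)
    out.append(cv2.copyMakeBorder(im,0,475-im.shape[0],0,0,cv2.BORDER_CONSTANT)[:475,:400] if im.shape[1]<=400 else im[:475,:400])
cv2.imwrite("pics/ov.png",np.hstack(out))
E
```

```text
rack [0.564 0.171 0.   ] [ 0.5675  0.1728 -0.0048] -1.7885
rack [0.564 0.171 0.   ] [ 0.5665  0.1741 -0.0061] -0.9166
rack [0.564 0.171 0.   ] [ 0.5691  0.171  -0.0079] -0.8837
rest [ 0.572 -0.17  -0.2  ] [ 0.5756 -0.1708 -0.2712] -1.6851
rest [ 0.572 -0.17  -0.2  ] [ 0.5751 -0.1694 -0.2631] -0.9151
rest [ 0.572 -0.17  -0.2  ] [ 0.5758 -0.174  -0.2772] -0.7809
petri_a [ 0.395 -0.002  0.006]
dropper_bottle [0.633 0.002 0.04 ]
beaker [ 0.656 -0.365  0.035]
amber_bottle [0.65  0.38  0.056]
timer [ 0.429 -0.358  0.01 ]
rails 3 0.76 [190.4 181.8 234.7 230.7]
rails 3 0.7 [279.5 173.2 290.5 188.8]
rails 4 0.93 [210.3 217.2 248.9 251.1]
rails 4 0.4 [274.1 199.1 309.5 212.8]
stop_flag 3 0.53 [189.  219.3 208.  230.4]
tube 3 0.58 [336.6 181.5 357.7 220.5]
tube 4 0.85 [275.8 184.9 302.4 201.2]
```

View pics/ov.png

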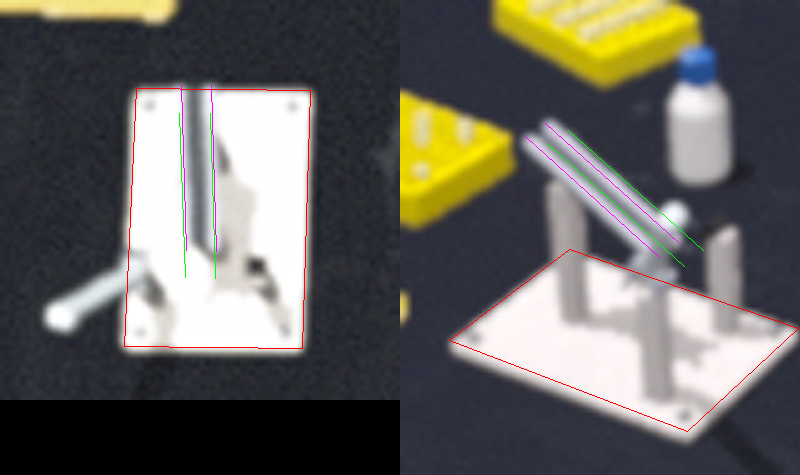

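Call:
{"fn": "drive_tool", "kwargs": {
  "rows": [
    [[0.5,0.5,0],-0.09,0],
    [[1,1,0],-0.172,0],
    [[1,1,0],-0.172,0],
    [[1,1,0],-0.172,0],
    [[1,1,0],-0.172,0],
    [[1,1,0],-0.172,0],
    [[1,1,0],-0.172,0],
    [[1,1,0],-0.172,0],
    [[1,1,0],-0.172,0],
    [[1,1,0],-0.172,0]
  ]
}}

```text
t: 2.75
eef_pos: [0.4796, -0.3489, 0.2266]
ee_rot: [-1.571, -0.001, -0.001]
force: [-0.3, -0.1, -0.3]
width: 0.0136
```

Call:
{"fn": "drive_tool", "kwargs": {
  "rows": [
    [[0.04,1,0],0,0],
    [[0.04,1,0],0,0],
    [[0.04,1,0],0,0],
    [[0.04,1,0],0,0],
    [[0.04,1,0],0,0],
    [[0.04,1,0],0,0],
    [[0.04,1,0],0,0]
  ]
}}

```text
t: 3.45
eef_pos: [0.4896, -0.047, 0.2271]
ee_rot: [-1.57, -0.002, 0.001]
force: [-0.3, -0.6, 0.3]
width: 0.0005
```

```bash
python3 - <<'E'
from h import *
F=[grab_frame("top")]; f=F[0]
c,s=.8660254,.5
R=np.array([[c,0,-s],[0,1,0],[s,0,c]]); O=np.array([.5325,.173,.07])
for th in(1.6,1.7,1.8,1.9,2.0):
    P=O+R@[-.0035,.033-.074*np.cos(th),.015+.074*np.sin(th)]; print(th,np.round(P,3),np.round(proj(f,P),1))
    for d,n in((.076,.007),(.058,.007)): print("   ",np.round(O+R@[-.0035,.033-d*np.cos(th)+n*np.sin(th),.015+d*np.sin(th)+n*np.cos(th)],3))
print("hinge",np.round(O+R@[-.0035,.033,.015],3), np.round(proj(f,O+R@[-.0035,.033,.015]),1))
print("down tab top",np.round(O+R@[-.0035,-.027,.022],3))
print(np.round(get_state()["eef_pos"],4),np.round(get_state()["ee_rot"],4))
im=f["img"][165:245,175:265]; cv2.imwrite("pics/f.png",cv2.resize(im,None,fx=6,fy=6,interpolation=cv2.INTER_CUBIC))
E
```

```text
1.6 [0.485 0.208 0.145] [[201.5 228.1]]
    [0.484 0.215 0.147]
    [0.493 0.215 0.131]
1.7 [0.485 0.216 0.145] [[198.6 228. ]]
    [0.485 0.223 0.146]
    [0.494 0.22  0.13 ]
1.8 [0.486 0.223 0.144] [[195.8 227.8]]
    [0.486 0.23  0.144]
    [0.495 0.226 0.129]
1.9 [0.487 0.23  0.142] [[193.2 227.5]]
    [0.487 0.237 0.142]
    [0.496 0.231 0.127]
2.0 [0.488 0.237 0.14 ] [[190.7 227.1]]
    [0.489 0.244 0.139]
    [0.497 0.237 0.124]
hinge [0.522 0.206 0.081] [[206.9 218.7]]
down tab top [0.518 0.146 0.087]
[ 0.4894 -0.049   0.227 ] [-1.5705e+00 -1.0000e-03  3.0000e-04]
```

View pics/f.png

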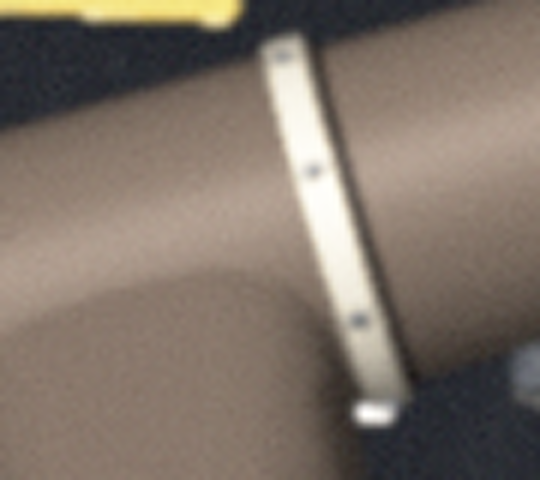

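Call:
{"fn": "drive_tool", "kwargs": {
  "rows": [
    [[0,1,0],0,0],
    [[0,1,0],0,0],
    [[0,1,0],0,0],
    [[0,1,0],0,0],
    [[0,1,0],0,0],
    [[0,1,0],0,0],
    [[0,1,0],0,0]
  ]
}}

```text
t: 4.2
eef_pos: [0.4901, 0.2521, 0.2261]
ee_rot: [-1.571, -0.0, -0.002]
force: [-0.0, -0.7, 0.5]
width: 0.0005
```

Call:
{"fn": "drive_tool", "kwargs": {
  "rows": [
    [[0,0.1,0],0,0],
    [[0,0.1,-0.15],0,0],
    [[0,0.1,-0.33],0,0],
    [[0,0.1,-0.33],0,0],
    [[0,0.1,-0.33],0,0]
  ]
}}

```text
t: 4.7
eef_pos: [0.4897, 0.2771, 0.1274]
ee_rot: [-1.573, 0.001, -0.005]
force: [-0.1, 0.3, 0.5]
width: 0.0002
```

```bash
python3 - <<'E'
from h import *
s=get_state(); print(s["t"],np.round(s["eef_pos"],4),np.round(s["ee_rot"],4),np.round(s["force"],1))
f=grab_frame("side"); w=f["img"][130:290,150:330]; cv2.imwrite("pics/g.png",cv2.resize(w,None,fx=3.5,fy=3.5,interpolation=cv2.INTER_CUBIC))
E
```

```text
4.7 [0.4897 0.2771 0.1274] [-1.5734e+00  1.4000e-03 -5.4000e-03] [-0.1  0.3  0.5]
```

View pics/g.png

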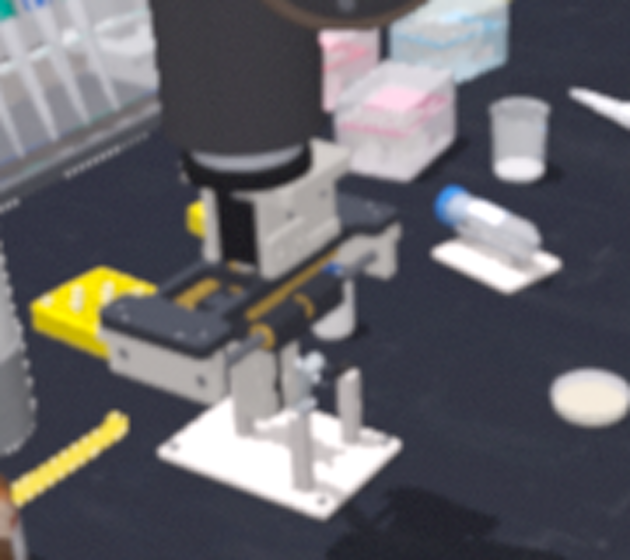

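Call:
{"fn": "drive_tool", "kwargs": {
  "rows": [
    [[0,-0.06,0],0,0],
    [[0.003,-0.11,0.005],0,0],
    [[0.01,-0.165,0.013],0,0],
    [[0.012,-0.205,0.013],0,0],
    [[0.013,-0.24,0.01],0,0],
    [[0.02,-0.27,0],0,0],
    [[0.025,-0.293,-0.01],0,0],
    [[0.035,-0.315,-0.025],0,0],
    [[0.045,-0.337,-0.043],0,0],
    [[0.058,-0.355,-0.063],0,0],
    [[0.07,-0.37,-0.085],0,0],
    [[0.085,-0.385,-0.105],0,0]
  ]
}}

```text
t: 5.95
eef_pos: [0.515, 0.1629, 0.0952]
ee_rot: [-1.571, 0.001, -0.004]
force: [-0.1, 0.6, 0.2]
width: 0.0004
```

Call:
{"fn": "drive_tool", "kwargs": {
  "rows": [
    [[0.01,-0.005,-0.013],0,0],
    [[0.012,-0.005,-0.02],0,0],
    [[0.012,-0.005,-0.02],0,0]
  ]
}}

```text
t: 6.25
eef_pos: [0.5184, 0.1616, 0.0897]
ee_rot: [-1.571, 0.0, -0.005]
force: [0.3, 0.7, 0.1]
width: 0.0005
```

Call:
{"fn": "drive_tool", "kwargs": {
  "rows": [
    [[0,0,-0.007],0,0],
    [[0,0,-0.013],0,0]
  ]
}}

```text
t: 6.45
eef_pos: [0.5189, 0.1619, 0.0876]
ee_rot: [-1.571, -0.001, -0.003]
force: [-7.0, -1.9, 23.1]
width: 0.0004
```

```bash
python3 - <<'E'
from h import *
f=grab_frame("side"); w=f["img"][190:290,180:300]; cv2.imwrite("pics/g2.png",cv2.resize(w,None,fx=5,fy=5,interpolation=cv2.INTER_CUBIC))
E
```

```text
(no output)
```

View pics/g2.png

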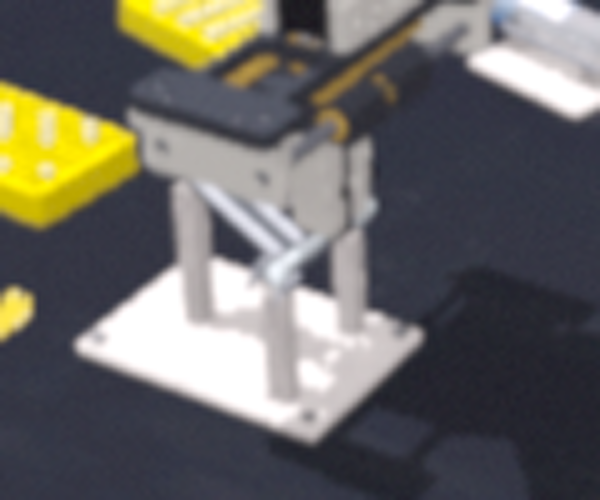

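Call:
{"fn": "drive_tool", "kwargs": {
  "rows": [
    [[0,0,0.15],0,0],
    [[0,0,0.3],0,0],
    [[0.19,-1,0.3],-0.17,1],
    [[0.19,-1,0.3],-0.17,1],
    [[0.19,-1,0.3],-0.17,1],
    [[0.19,-1,0.3],-0.17,1],
    [[0.19,-1,0.3],-0.17,1],
    [[0.19,-1,0.3],-0.17,1],
    [[0.19,-1,0.3],-0.17,1]
  ]
}}

```text
t: 7.4
eef_pos: [0.5755, -0.1426, 0.1759]
ee_rot: [-1.571, 0.0, -0.275]
force: [0.2, 1.4, 0.2]
width: 0.0507
```

```bash
python3 - <<'E'
from h import *
s=get_state(); print(s["t"],np.round(s["eef_pos"],4),np.round(s["ee_rot"],4),s["width"])
d=np.array([np.cos(-.271),np.sin(-.271),0])
for n in("side","top"):
    f=grab_frame(n); h=cv2.cvtColor(f["img"],cv2.COLOR_BGR2HSV)
    m=cv2.inRange(h,(98,110,70),(125,255,255)); q=proj(f,[.6256,-.1846,.04])[0]
    k=np.zeros_like(m); cv2.circle(k,(int(q[0]),int(q[1])),14,255,-1); m&=k
    v,u=np.nonzero(m); 
    if len(u): c=ray(f,u.mean(),v.mean(),.04); print(n,len(u),"blue",np.round([u.mean(),v.mean()],1),"cap",np.round(c,4),"centre",np.round(c-.051*d,4))
    for r in regions_of(f,"tube")[:1]: print(r["confidence"],r["box"])
f=grab_frame("side")
w=f["img"][150:230,240:350]; im=cv2.resize(w,None,fx=6,fy=6,interpolation=cv2.INTER_CUBIC)
for a in(-.0575,-.004,.0445,.0575):
    p=proj(f,np.array([.5756,-.1708,.04])+a*d)[0]; cv2.circle(im,tuple(int(x) for x in (p-[240,150]+.5)*6),3,(0,0,255),-1)
cv2.imwrite("pics/tu.png",im)
E
```

```text
7.4 [ 0.5755 -0.1426  0.1759] [-1.5714  0.     -0.2753] 0.050679651309446364
side 56 blue [276.9 187.1] cap [ 0.6388 -0.1884  0.04  ] centre [ 0.5897 -0.1747  0.04  ]
0.69 [274.1, 182.1, 301.5, 201.2]
0.61 [327.0, 192.2, 356.4, 227.9]
```

View pics/tu.png

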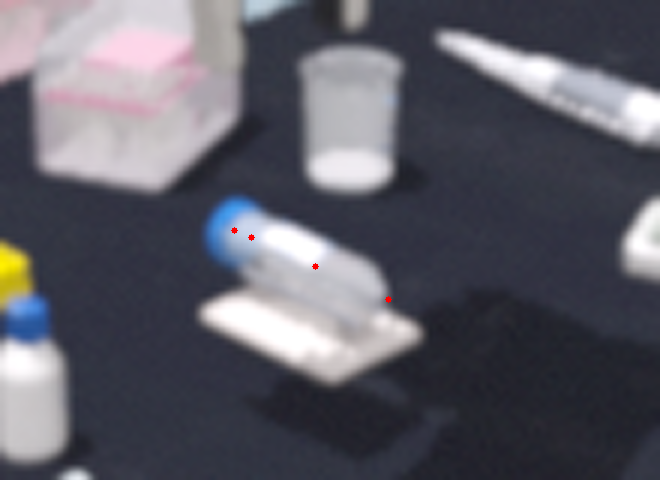

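```bash
python3 - <<'E'
from h import *
f=grab_frame("top"); d=np.array([np.cos(-.271),np.sin(-.271),0])
g=grab_frame("side")
for f,n in((f,"top0"),(g,"side0")):
    im=cv2.imread(f"pics/{n}.png"); h=cv2.cvtColor(im,cv2.COLOR_BGR2HSV)
    m=cv2.inRange(h,(98,110,70),(125,255,255)); q=proj(f,[.6256,-.1846,.04])[0]
    k=np.zeros_like(m); cv2.circle(k,(int(q[0]),int(q[1])),14,255,-1); m&=k; v,u=np.nonzero(m)
    print(n,len(u),u.min(),u.max(),v.min(),v.max(),u.mean(),v.mean(),np.round(ray(f,u.mean(),v.mean(),.04),4))
    # model cap silhouette centroid for shifts
    a=np.linspace(0,2*np.pi,40); e=np.array([-d[1],d[0],0])
    for s in(0,.006,.012):
        c=np.array([.5756,-.1708,.04])+s*d
        P=np.vstack([c+x*d+.017*(np.cos(t)*e+np.sin(t)*np.array([0,0,1])) for x in(.0445,.0575) for t in a])
        hh=cv2.convexHull(np.float32(proj(f,P)))[:,0]; M=cv2.moments(hh); print(s,np.round([hh[:,0].min(),hh[:,0].max(),hh[:,1].min(),hh[:,1].max(),M["m10"]/M["m00"],M["m01"]/M["m00"]],1))
E
```

```text
top0 76 344 357 180 188 350.9078947368421 183.53947368421052 [ 0.6335 -0.187   0.04  ]
0 [343.5 356.6 182.1 190.9 350.1 186.5]
0.006 [344.1 357.1 180.1 188.9 350.6 184.5]
0.012 [344.6 357.6 178.1 187.  351.1 182.5]
side0 55 274 283 182 194 276.94545454545454 187.2 [ 0.6385 -0.1879  0.04  ]
0 [274.9 285.1 182.9 194.1 280.  188.5]
0.006 [273.6 283.8 182.4 193.5 278.7 187.9]
0.012 [272.3 282.5 181.8 192.9 277.4 187.4]
```

Call:
{"fn": "drive_tool", "kwargs": {
  "rows": [
    [[0.042,-0.11,0],0,1],
    [[0.042,-0.11,-0.2],0,1],
    [[0.042,-0.11,-0.25],0,1],
    [[0.042,-0.11,-0.25],0,1],
    [[0.042,-0.11,-0.25],0,1]
  ]
}}

```text
t: 8.25
eef_pos: [0.5885, -0.1706, 0.1019]
ee_rot: [-1.571, -0.0, -0.27]
force: [0.5, 0.4, 0.3]
width: 0.0873
```

Call:
{"fn": "drive_tool", "kwargs": {
  "rows": [
    [[0,-0.012,-0.12],0,1],
    [[0,-0.012,-0.22],0,1],
    [[0,-0.012,-0.265],0,1],
    [[0,-0.012,-0.265],0,1],
    [[0,-0.012,-0.265],0,0.2],
    [[0,-0.012,-0.265],0,0.2],
    [[0,-0.012,-0.265],0,0.2],
    [[0,-0.012,-0.265],0,0.2],
    [[0,-0.012,-0.265],0,0.2],
    [[0,-0.012,-0.265],0,0.2]
  ],
  "newtons": 6
}}

```text
t: 9.25
eef_pos: [0.5881, -0.1749, 0.0219]
ee_rot: [-1.571, -0.0, -0.271]
force: [0.2, 0.2, 0.1]
width: 0.0453
```

Call:
{"fn": "drive_tool", "kwargs": {
  "rows": [
    [[0,0,0],0,0.2],
    [[0,0,0],0,0.2],
    [[0,0,0],0,0.2],
    [[0,0,0],0,0.2],
    [[0,0,0],0,0.2],
    [[0,0,0.05],0,0.2],
    [[0,0,0.15],0,0.2],
    [[0,0,0.3],0,0.2],
    [[0,0,0.45],0,0.2],
    [[0,0,0.55],0,0.2],
    [[0,0,0.6],0,0.2]
  ]
}}

```text
t: 10.35
eef_pos: [0.589, -0.1753, 0.2052]
ee_rot: [-1.57, -0.004, -0.271]
force: [0.9, -1.2, -0.9]
width: 0.0277
```

Call:
{"fn": "drive_tool", "kwargs": {
  "rows": [
    [[0.01,0.1,0],0.03,0.2],
    [[0.01,0.25,0],0.08,0.2],
    [[0.01,0.4,0],0.12,0.2],
    [[0.01,0.55,0],0.17,0.2],
    [[0.01,0.7,0],0.17,0.2],
    [[0.01,0.83,0],0.17,0.2],
    [[0.01,0.93,0],0.17,0.2],
    [[0.01,1,0],0.17,0.2],
    [[0.01,1,0],0.17,0.2]
  ]
}}

```text
t: 11.25
eef_pos: [0.5907, 0.1273, 0.2011]
ee_rot: [-1.571, 0.001, -0.002]
force: [0.1, -1.1, -1.0]
width: 0.0276
```

```bash
python3 - <<'E'
from h import *
s=get_state(); print(s["t"],np.round(s["eef_pos"],4),np.round(s["ee_rot"],4),s["width"],np.round(s["force"],1))
f=grab_frame("side"); f2=grab_frame("top")
w=f["img"][130:270,180:320]; cv2.imwrite("pics/h.png",np.hstack([cv2.resize(w,(400,400)),cv2.resize(f2["img"][150:250,180:280],(400,400))]))
E
```

```text
11.25 [0.5907 0.1273 0.2011] [-1.5711e+00  6.0000e-04 -1.9000e-03] 0.02760452207849113 [ 0.1 -1.1 -1. ]
```

View pics/h.png

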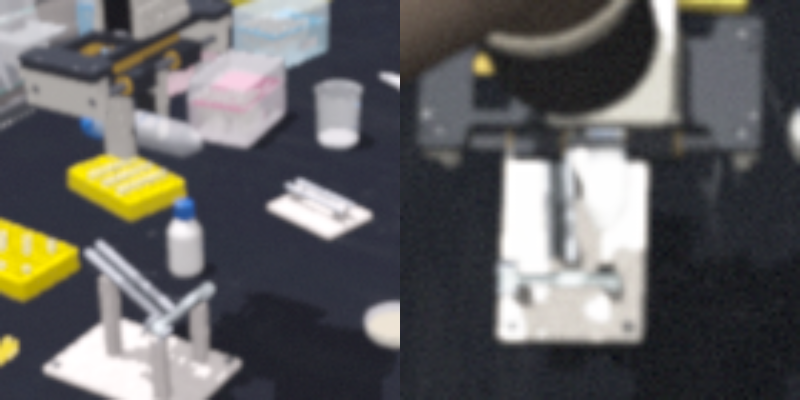

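Call:
{"fn": "drive_tool", "kwargs": {
  "rows": [
    [[0,0.08,0],0,0.2],
    [[0,0.151,0],0,0.2],
    [[0,0.151,-0.08],0,0.2],
    [[0,0.151,-0.16],0,0.2],
    [[0,0.151,-0.23],0,0.2],
    [[0,0.151,-0.263],0,0.2],
    [[0,0.151,-0.263],0,0.2],
    [[0,0.151,-0.263],0,0.2]
  ]
}}

```text
t: 12.15
eef_pos: [0.5916, 0.17, 0.1235]
ee_rot: [-1.571, -0.001, -0.005]
force: [0.6, 0.1, -0.3]
width: 0.0276
```

```bash
python3 - <<'E'
from h import *
s=get_state(); print(s["t"],np.round(s["eef_pos"],4),np.round(s["ee_rot"],4),s["width"],np.round(s["force"],1))
f=grab_frame("side"); f2=grab_frame("top")
cv2.imwrite("pics/i.png",np.hstack([cv2.resize(f["img"][180:270,180:270],(450,450)),cv2.resize(f2["img"][170:240,185:240],(350,450))]))
E
```

```text
12.15 [0.5916 0.17   0.1235] [-1.5708e+00 -8.0000e-04 -4.8000e-03] 0.027643344423027953 [ 0.6  0.1 -0.3]
```

View pics/i.png

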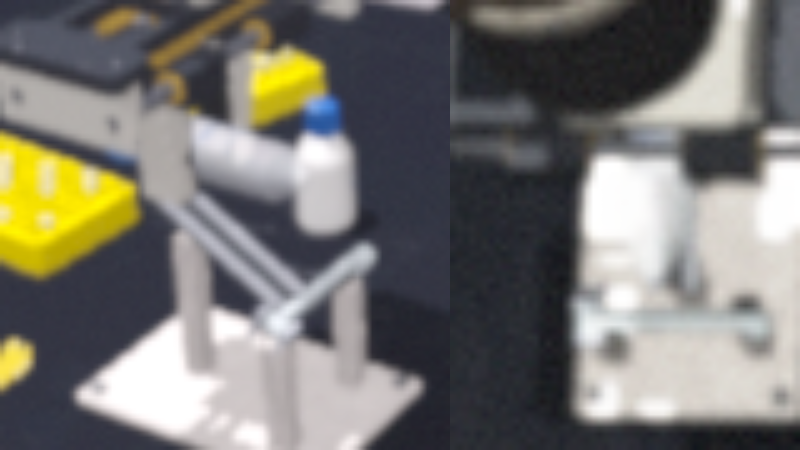

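Call:
{"fn": "drive_tool", "kwargs": {
  "rows": [
    [[0,0.007,-0.015],0,0.2],
    [[0,0.007,-0.025],0,0.2],
    [[0,0.007,-0.032],0,0.2],
    [[0,0.007,-0.038],0,0.2],
    [[0,0.007,-0.044],0,0.2],
    [[0,0.007,-0.044],0,0.2]
  ]
}}

```text
t: 12.85
eef_pos: [0.591, 0.1726, 0.1095]
ee_rot: [-1.571, -0.0, -0.004]
force: [-1.5, 0.6, 1.6]
width: 0.0277
```

Call:
{"fn": "drive_tool", "kwargs": {
  "rows": [
    [[0,0,-0.006],0,0.2],
    [[0,0,-0.012],0,0.2],
    [[0,0,-0.018],0,0.2],
    [[0,0,-0.023],0,0.2],
    [[0,0,-0.023],0,0.2]
  ]
}}

```text
t: 13.35
eef_pos: [0.5907, 0.1725, 0.1023]
ee_rot: [-1.571, 0.001, -0.004]
force: [-2.7, 2.3, 0.1]
width: 0.0276
```

```bash
python3 - <<'E'
from h import *
s=get_state(); print(s["t"],np.round(s["eef_pos"],4),s["width"],np.round(s["force"],1))
f=grab_frame("side"); f2=grab_frame("top")
cv2.imwrite("pics/j.png",np.hstack([cv2.resize(f["img"][180:260,190:270],(450,450),interpolation=cv2.INTER_CUBIC),cv2.resize(f2["img"][170:240,185:240],(350,450),interpolation=cv2.INTER_CUBIC)]))
E
```

```text
13.35 [0.5907 0.1725 0.1023] 0.02761105885847083 [-2.7  2.3  0.1]
```

View pics/j.png

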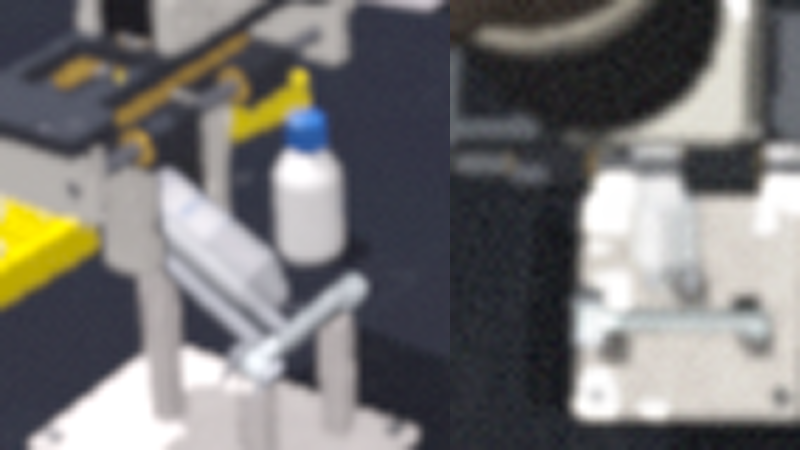

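Call:
{"fn": "drive_tool", "kwargs": {
  "rows": [
    [[0,0.005,0],0,0.2],
    [[0,0.005,-0.004],0,0.2],
    [[0,0.005,-0.007],0,0.2],
    [[0,0.005,-0.007],0,0.2]
  ]
}}

```text
t: 13.85
eef_pos: [0.5911, 0.1732, 0.1008]
ee_rot: [-1.572, 0.0, -0.005]
force: [-2.3, -3.9, 4.4]
width: 0.0276
```

Call:
{"fn": "drive_tool", "kwargs": {
  "rows": [
    [[0,-0.002,-0.002],0,0.2],
    [[0,-0.002,-0.004],0,0.2],
    [[0,-0.002,-0.004],0,0.2]
  ]
}}

```text
t: 14.15
eef_pos: [0.5914, 0.1729, 0.1001]
ee_rot: [-1.571, -0.001, -0.004]
force: [-2.1, -3.7, 6.5]
width: 0.0278
```

```bash
python3 - <<'E'
from h import *
s=get_state(); print(s["t"],np.round(s["eef_pos"],4),s["width"],np.round(s["force"],1))
f=grab_frame("side"); f2=grab_frame("top"); c,s_=.8660254,.5
R=Rz(-.005)@np.array([[c,0,-s_],[0,1,0],[s_,0,c]]); O=np.array([.5325,.173,.07])
out=[]
for f,w,S in((f,(205,190,261,246),8),(f2,(190,175,240,225),7)):
    im=cv2.resize(f["img"][w[1]:w[3],w[0]:w[2]],None,fx=S,fy=S,interpolation=cv2.INTER_CUBIC)
    for P,col in(([[.014,0,.015],[.1165,0,.015]],(0,0,255)),([[.003,.008,0],[.095,.008,0]],(0,255,0)),([[.020,.014,.015],[.11,.014,.015]],(255,0,255)),([[.020,-.014,.015],[.11,-.014,.015]],(255,0,255)),([[0,.033,.015],[0,-.043,.015]],(0,255,255))):
        q=(proj(f,O+np.array(P)@R.T)-[w[0],w[1]]+.5)*S; cv2.line(im,*[tuple(int(x) for x in v) for v in q],col,1)
    out.append(cv2.copyMakeBorder(im,0,448-im.shape[0],0,0,cv2.BORDER_CONSTANT))
cv2.imwrite("pics/k.png",np.hstack(out))
E
```

```text
14.15 [0.5914 0.1729 0.1001] 0.02776835687560772 [-2.1 -3.7  6.5]
```

View pics/k.png

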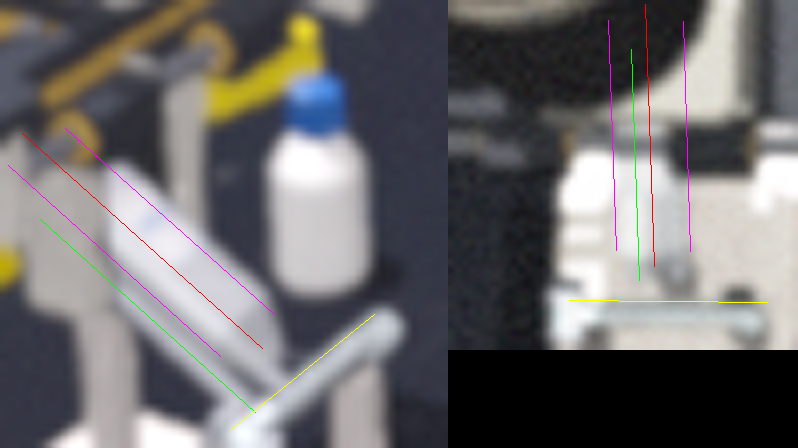

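Call:
{"fn": "drive_tool", "kwargs": {
  "rows": [
    [[0,-0.003,0],0,0.2],
    [[-0.006,-0.003,-0.0035],0,0.2],
    [[-0.012,-0.003,-0.007],0,0.2],
    [[-0.017,-0.003,-0.01],0,0.2],
    [[-0.023,-0.003,-0.0133],0,0.2],
    [[-0.028,-0.003,-0.016],0,0.2],
    [[-0.028,-0.003,-0.016],0,0.2]
  ]
}}

```text
t: 14.95
eef_pos: [0.5842, 0.1729, 0.0959]
ee_rot: [-1.57, -0.003, -0.004]
force: [-0.5, -1.7, 7.2]
width: 0.0273
```

Call:
{"fn": "drive_tool", "kwargs": {
  "rows": [
    [[-0.003,0,-0.0017],0,0.2],
    [[-0.006,0,-0.0034],0,0.2],
    [[-0.009,0,-0.005],0,0.2],
    [[-0.012,0,-0.0068],0,0.2],
    [[-0.012,0,-0.0068],0,0.2]
  ]
}}

```text
t: 15.45
eef_pos: [0.5822, 0.1732, 0.0946]
ee_rot: [-1.569, -0.006, -0.003]
force: [3.4, -3.2, 7.8]
width: 0.0278
```

Call:
{"fn": "drive_tool", "kwargs": {
  "rows": [
    [[-0.003,0,-0.0017],0,0.2],
    [[-0.006,0,-0.0034],0,0.2],
    [[-0.006,0,-0.0034],0,0.2]
  ]
}}

```text
t: 15.75
eef_pos: [0.5809, 0.1734, 0.0936]
ee_rot: [-1.569, -0.007, -0.003]
force: [6.2, -2.5, 6.6]
width: 0.0275
```

Call:
{"fn": "drive_tool", "kwargs": {
  "rows": [
    [[0,0,0],0,0.7],
    [[0,0,0],0,0.7],
    [[0,0,0],0,0.7],
    [[0,0,0],0,0.7],
    [[0,0,0],0,0.7]
  ]
}}

```text
t: 16.25
eef_pos: [0.577, 0.1726, 0.0912]
ee_rot: [-1.571, 0.0, -0.004]
force: [-0.6, 0.6, 0.5]
width: 0.0593
```

Call:
{"fn": "drive_tool", "kwargs": {
  "rows": [
    [[0,0,0],0,0.8],
    [[0,0,0.04],0,0.8],
    [[0,0,0.1],0,0.8],
    [[0,0,0.2],0,0.8],
    [[0,0,0.35],0,0.8],
    [[0,0,0.5],0,0.8],
    [[0,-0.4,0.6],0,0.8],
    [[0,-0.8,0.6],0,0.8],
    [[0,-1,0.6],0,0.8],
    [[0,-1,0.6],0,0.8],
    [[0,-1,0.6],0,0.8],
    [[0,-1,0.6],0,0.8]
  ]
}}

```text
t: 17.45
eef_pos: [0.5768, -0.1273, 0.2729]
ee_rot: [-1.571, -0.002, -0.004]
force: [1.9, -0.2, 0.2]
width: 0.07
```

```bash
python3 - <<'E'
from h import *
s=get_state(); print(s["t"],np.round(s["eef_pos"],4),s["width"],np.round(s["force"],1))
f=grab_frame("side"); f2=grab_frame("top"); c,s_=.8660254,.5
R=Rz(-.005)@np.array([[c,0,-s_],[0,1,0],[s_,0,c]]); O=np.array([.5325,.173,.07])
out=[]
for f,w,S in((f,(205,190,261,246),8),(f2,(190,175,240,225),7)):
    im=cv2.resize(f["img"][w[1]:w[3],w[0]:w[2]],None,fx=S,fy=S,interpolation=cv2.INTER_CUBIC)
    for P,col in(([[0,0,.015],[.115,0,.015]],(0,0,255)),):
        q=(proj(f,O+np.array(P)@R.T)-[w[0],w[1]]+.5)*S; cv2.line(im,*[tuple(int(x) for x in v) for v in q],col,1)
    out.append(cv2.copyMakeBorder(im,0,448-im.shape[0],0,0,cv2.BORDER_CONSTANT))
cv2.imwrite("pics/l.png",np.hstack(out))
E
```

```text
17.45 [ 0.5768 -0.1273  0.2729] 0.06997682674492874 [ 1.9 -0.2  0.2]
```

View pics/l.png

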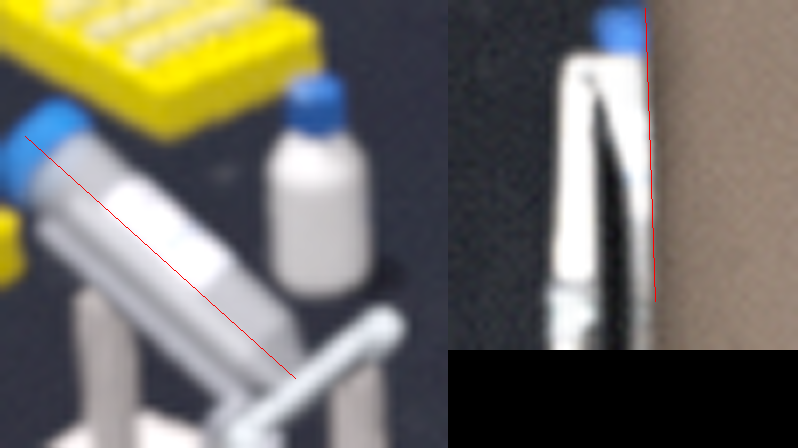

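```bash
python3 -c "
from station import *
print(get_state()['t']); print(job_done())"
```

```text
17.55
the job is handed in; nothing more can be done
None
```

I flipped the flag down with the closed fingers, lowered the tube onto the rails so it tilted to the slope, and slid it to the flag. I then let go, backed the arm away and handed the job in at 17.6 s; `job_done()` gives no verdict.

- **Flag:** it met its rest with 23 N of downward push, and the pictures show it lying across the foot of the rails. I did not measure its angle directly.
- **Placing the tube:** I gripped it at 6 N. The overlay of expected positions showed it parallel to the rails and roughly 14 mm short of the flag before the slide.
- **Press on the flag:** the slide took about 12 mm. During it the sideways force on the tool rose from about -0.5 to +6 N, which I read as the tip pressing on the flag. That is well under the 40 N limit.
- **Final state:** the last side picture shows the tube on the rails, cap uphill and tip against the flag, matching the expected position. The arm hid part of the last top picture.
- **Not fully checked:** I did not re-measure the petri dish, bottles, beaker or timer at the end. I saw no sign that anything had touched them. While pressing, side forces of up to 4 N showed the tool was up to about 1 mm off the middle of the rails.

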